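Toll-lane console: breaker on, cover shut, quarter-turn stud locked

TASK

Put the lane console back into service: push the breaker handle in the open service pocket fully up the slope to on, then swing the cover fully shut. Take the red panel key, set its blade in the slot of the cover's stud, press the stud in and turn it a quarter turn clockwise until it drops into its catch and holds the cover. Then stand the key back in its holder and let go, leaving the card reader, radio and mug where they are.

Things in the scene. Friction and masses are not known exactly. Their poses are not given: they have to be found in the camera images.
- console: Fixed grey steel desk console, 200 deep (x), 320 wide (y); origin: centre of its underside; z up, x to its high back edge. Its face slopes up at 28 deg from 50 mm high at the front edge (robot's side) to 156 mm at the back. Left half (+y): push buttons up to 13 mm proud, not used. Right half: open service pocket 150 along the slope, 122 wide, 48 deep.
- face_front (a point): Point on the console's front upper edge, on the mid-line of the pocket; x runs up the slope in the plane of the face, y across, z out of the face (28 deg from vertical). The pocket runs from x = 16 to 166 mm, y = -61 to 61. In it: the white breaker, 54 wide, nose x = 85 to 131, z = -19, the rest lower; the stud's steel catch, x = 14 to 44, y = -12 to 12, z = -7. Free room between.
- breaker (a joint): Angle of the blue breaker handle (rad): 0 = off, leaning down the slope; 0.9 = fully on, leaning up the slope. It turns about an axis across the slope at face_front x = 108, z = -26 mm, with 2 to 4 N, and stays where it is left.
- breaker_handle (a point): Middle of the top edge of the blue handle, 21 mm from its axis; z points along the handle away from its axis, y along its edge. The handle is a bar 50 wide (y), 8 thick (x), standing 12 mm out of the nose; upright its top is 5 mm below the face.
- cover (a joint): Opening angle of the white steel cover (rad): 0 = shut on the face, 2.4 = leaning far back. Hinged at the pocket's upper end; stiff hinge: it stays where it is left and takes about 2 to 3 N at its edge to swing. It starts open at about 2 rad, near upright.
- cover_hinge (a point): Middle of the cover's hinge axis, at face_front x = 174, z = 3 mm, across the slope; moves with the cover: its -x runs along the cover to the free edge, its z out of the cover's outer side (up when shut, away from the robot when open), y is the hinge axis.
- cover_edge (a point): Middle of the cover's free edge, on the outer side, 164 mm from the hinge and 1.5 mm to the outside of it (axes as cover_hinge). The cover is flat, 134 wide, 4 thick.
- stud_head: Round steel head of the stud in the cover, 25 across; origin: centre of its top; z out of the cover's outer side, x along the slot. It stands 4 mm proud of the cover, 142 mm from the hinge on its mid-line, in a 29 mm hole. Slot: black-bottomed, 17 long, 4.6 wide (7.6 at the chamfered top), 6 deep, closed at both ends, along the slope at first. Shank and cross-pin reach 24 mm below the head's top.
- stud_press (a joint): How far the stud is pressed in (m): 0 out, 0.006 fully in. Spring: 3.6 N at 0, 9 N fully in. With the cover shut the stud turns only while pressed in over 4 mm; in its catch it stands about 1.5 mm in.
- stud_turn (a joint): Turn of the stud (rad), clockwise seen from outside: about 0 at the start (slot up the slope), 1.57 = quarter turn (slot across). Stop at 1.66. Let go of at 1.45 or more it springs up into its catch and cannot turn back; play in the catch about 0.1 either way.
- key: Red-handled steel panel key, 90 g, standing in the holder. Origin: underside of its collar, on the axis; z up along the key, x along the blade's width. Handle: flat red grip 34 (x) by 14 (y) by 48 high, from 4 to 52 mm above the origin (grip it across y). Collar 26 across, 4 thick. Shank 14 in diameter below the origin. Blade: the lowest 6 mm are 14 wide (x), 2.6 thick (y).
- key_tip (a point): Middle of the blade's lower edge, 50 mm below the key's origin; axes as the key.
- holder: Fixed black desk holder for the key: block 70 x 70, 60 high, with a 19 mm hole through it, chamfered 3 mm; a flat pen tray 18 high adjoins on its +x side. Origin: centre of the block's underside. It stands left or right of the console.
- holder_mouth (a point): Centre of the holder's hole at the top of the block; the key stands in it with the underside of its collar on the block.
- card_reader: Loose dark blue card reader pad, 120 x 90 x 22 (not to be moved). Origin: centre of its underside.
- radio: Loose black two-way radio lying on its back, 58 x 125 x 34, its aerial out to 141 mm along +y (not to be moved). Origin: centre of its underside.
- mug: Loose white mug, 80 across, 90 high, handle at its +y (not to be moved). Origin: centre of its underside.
There are look-alikes about, which are no part of the job. There is more than one size of the key; the one meant has the size given above. Leave any yellow look-alike of the holder alone.

How it is judged:
By the outcome, as a careful person would: the job done as asked, in the order asked, and still so for the second after the job is handed in, with the robot touching nothing.
It also fails if it takes over 72 s, if anything falls off the work surface, if the arm or the gripper's body presses on something with over 40 N, if the wrist force passes 120 N, or if a joint passes its speed limit or range.

ROBOT

A 6-joint arm with a two-finger parallel gripper is mounted at the origin on the work surface. World frame = base frame: x ahead of the robot, y to its left, z up, the work surface at z = 0. Lengths are in m, angles in rad, forces in N, time in s.
With the tool pointing down it reaches from about 0.35 to 0.875 m from the base axis. Payload 15.5 kg.
Tool frame: the origin (TCP) lies midway between the tips of the shut fingers; the grasp point (between the pads) lies 19 mm behind it; z points along the fingers, y is the line along which they close (so a half turn about z gives the same grasp; the last joint's range is limited). The gripper opens to 85 mm and grips with 20 to 120 N. Pads are 22 mm wide; open, the fingers measure 114 mm over their backs; the gripper's body (76 mm by 85 mm) begins 54 mm behind the grasp point. The pads swing forward as they close: fully open they stand 13 mm farther back than shut.
Start: joints at [1.157, 0.494, 1.345, -0, 1.302, -0.096], TCP at [0.196, 0.594, 0.231] pointing down, gripper open.
Joint ranges: [-2.91, 2.91], [-0.82, 2.16], [0.22, 2.67], [-1.22, 4.37], [0.12, 2.79], [-3.08, 3.08]. Speed limits (rad/s): [1.89, 1.89, 2.57, 3.01, 3.01, 3.01].

INTERFACE

Orientations are given as a 3x3 rotation matrix whose columns are the frame's x, y, z axes.
In Python, from rig import bot, inverse_kinematics, vision, workorder gives the robot as it stands. Calls block until the motion is done:
- bot.move_pose(position, orientation): joint-space move of the TCP to a pose.
- bot.move_straight(position, frame=None, rate=0.15, contact_N=None): straight line of the TCP; frame=None keeps the orientation; rate is the mean speed in m/s. With contact_N (N) it stops when the force on the tool has changed by that much, and returns True; else False.
- bot.goto_joints(angles): joint-space move.
- bot.open_gripper() and bot.close_gripper(): open the fingers fully, or close them until they stop; the grip force is fixed at half the most.
- bot.pause(seconds).
- inverse_kinematics(position, orientation): joint angles nearest the present ones, or None.
- vision.grab_frame(name): name is "scene" or "top" or "wrist"; returns (picture, depth): 400x640x3 uint8, red, green, blue; 400x640 float32, m along the optical axis (not along the pixel's ray), 0 where there is no reading.
- vision.camera_model(name): a dict with "intrinsics" (3x3 intrinsics, pixels), "R" (3x3) and "t" (3): a world point X has camera coordinates R X + t. Camera axes: x right, y down, z forward; pixel columns grow to the right and rows downward; lengths in m; the calibration is good to about 2 mm. A picture is of the moment at which its call begins: read the wrist's pose just before it. camera_model takes no time and is no camera call; for the wrist camera it gives the pose at the moment of the call.
A pose or a line that the arm cannot do raises bot.MotionError and nothing moves.
- workorder.finish_job(): hands the job in; it is judged then, once.
Readings, each from a call of its own:
- bot.current_time(): time.
- bot.current_joint_positions(): joint angles.
- bot.current_qd(): joint speeds.
- bot.current_joint_efforts(): joint torques, N m.
- bot.current_ee_pos(): TCP position.
- bot.current_orientation(): TCP orientation.
- bot.current_contact_force(): force on the tool from outside, world axes, zero at the start.
- bot.current_moment(): the same for the moment, N m.
- bot.current_finger_gap(): finger opening in m.
- bot.current_gripper_force(): force on a finger pad.
Only numpy, scipy, OpenCV 4.12 (cv2) and the standard library are available. Lean on these libraries where they do the work, as an engineer would, in place of code of your own. Each camera call takes 0.05 s, during which the arm holds its last target. There are 200 camera calls.

## Working session

There is one attempt and no reset: what is moved stays moved. The work goes in short steps, each a Python script; the robot and the scene stay as the last script left them, time stands still between calls to the robot, and variables do not carry over. Pictures are saved under pics/ and viewed, at most 10 in all, crops included, and the job is handed in when it is done.

```bash
ls; mkdir -p pics; python3 - <<'E'
from rig import bot, vision
import cv2, numpy as np
for n in ("scene","top"):
    p,d=vision.grab_frame(n); cv2.imwrite(f"pics/{n}0.png",p[:,:,::-1]); np.savez(f"{n}0.npz",p=p,d=d)
    m=vision.camera_model(n); print(n,m, d.min(),d.max())
print(bot.current_time())
E
```

```text
pics
scene {'intrinsics': array([[502.2816136 ,   0.        , 316.06993193],
       [  0.        , 502.2816136 , 201.29858791],
       [  0.        ,   0.        ,   1.        ]]), 'R': array([[-0.84335414,  0.53730935,  0.00724325],
       [ 0.33399681,  0.5347014 , -0.77623485],
       [-0.42095122, -0.65222165, -0.63040224]]), 't': array([ 0.45874747, -0.12031896,  1.43933743])} 0.0 3.3526611
top {'intrinsics': array([[486.45650106,   0.        , 312.26491932],
       [  0.        , 486.45650106, 194.23711939],
       [  0.        ,   0.        ,   1.        ]]), 'R': array([[ 0.01625612, -0.99983645, -0.00792574],
       [-0.99061761, -0.01502947, -0.135834  ],
       [ 0.13569266,  0.01005952, -0.99069991]]), 't': array([-0.01319501,  0.59346369,  1.2850889 ])} 0.0 2.2196786
0.1
```

View pics/scene0.png

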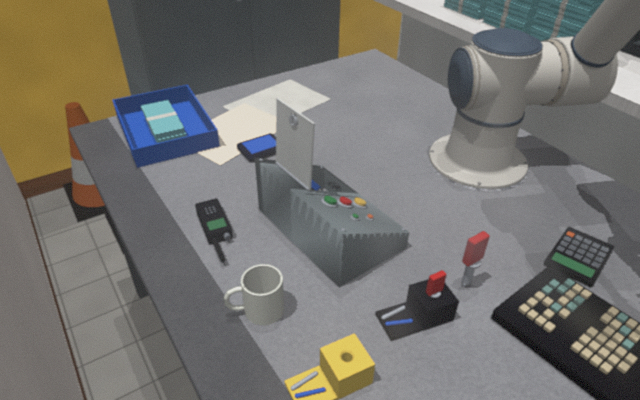

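View pics/top0.png

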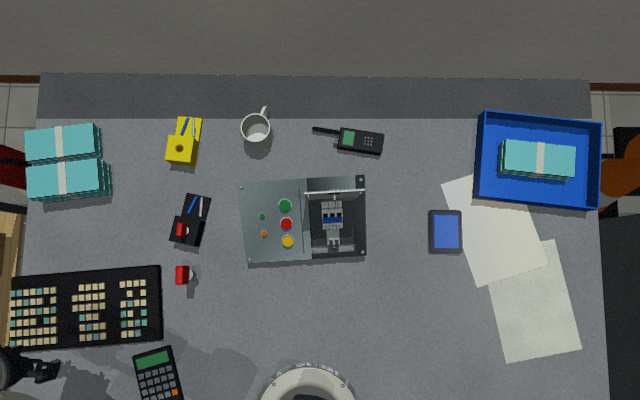

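The scene picture shows the console in the middle, with its cover upright at scene (295,145). There are two red-handled candidates: A in the black holder at scene (437,285) / top (182,230), and B standing free at scene (475,255) / top (183,275). The yellow holder at scene (347,365) is empty. I'll measure both candidates and the console, and view an enlarged crop.

```bash
cat > h.py <<'E'
import numpy as np, cv2
from rig import bot, vision, inverse_kinematics
def cloud(d,m):
    K=m["intrinsics"]; v,u=np.indices(d.shape)
    c=np.stack([(u-K[0,2])/K[0,0]*d,(v-K[1,2])/K[1,1]*d,d],-1)
    return (c-m["t"])@m["R"]      # R^T (c-t)
def project(X,m):
    c=np.atleast_2d(X)@m["R"].T+m["t"]; q=c@m["intrinsics"].T; return q[:,:2]/q[:,2:]
def ray(u,v,m):
    r=m["R"].T@np.linalg.inv(m["intrinsics"])@np.array([u,v,1.]); return -m["R"].T@m["t"], r/np.linalg.norm(r)
def onplane(u,v,m,p,n):
    c,r=ray(u,v,m); return c+r*(((np.array(p)-c)@n)/(r@n))
def tri(rays):
    A=np.zeros((3,3));b=np.zeros(3)
    for c,r in rays:
        P=np.eye(3)-np.outer(r,r);A+=P;b+=P@c
    x=np.linalg.solve(A,b); return x,[float(np.linalg.norm((np.eye(3)-np.outer(r,r))@(x-c))) for c,r in rays]
def red(p):
    h=cv2.cvtColor(p,cv2.COLOR_RGB2HSV); return (((h[...,0]<8)|(h[...,0]>172))&(h[...,1]>150)&(h[...,2]>60)).astype(np.uint8)
def blobs(mask,amin=30):
    n,l,s,c=cv2.connectedComponentsWithStats(mask.astype(np.uint8)); return [(l==i,s[i],c[i]) for i in range(1,n) if s[i][4]>=amin]
def R3(x,z):
    x=np.array(x,float);z=np.array(z,float);z/=np.linalg.norm(z);x-=z*(x@z);x/=np.linalg.norm(x);return np.stack([x,np.cross(z,x),z],1)
E
python3 - <<'E'
from h import *
np.set_printoptions(precision=4,suppress=True)
for n in ("scene","top"):
    f=np.load(n+"0.npz");p,d=f["p"],f["d"];m=vision.camera_model(n);P=cloud(d,m)
    for M,s,c in blobs(red(p)):
        Q=P[M&(d>0)]; Q=Q[np.abs(Q[:,2])<.4]
        if len(Q): print(n,s,c,np.percentile(Q,[3,50,97],axis=0).round(3).tolist())
    if n=="top":
        for u,v in [(243,188),(247,262),(302,262),(365,257),(363,178),(303,178),(445,232),(256,128),(360,140),(190,220),(334,191)]:
            print(u,v,P[v,u])
        K=cv2.resize(p[165:275,230:375],None,fx=4,fy=4,interpolation=cv2.INTER_CUBIC)
p=np.load("scene0.npz")["p"]; a=cv2.resize(p[215:345,370:510],None,fx=4,fy=4,interpolation=cv2.INTER_CUBIC)
cv2.imwrite("pics/c1.png",a[:,:,::-1]);
E
```

```text
scene [341 197  10   7  36] [344.7222 200.1389] [[0.504, 0.059, 0.112], [0.514, 0.068, 0.116], [0.52, 0.077, 0.12]]
scene [429 271  17  14 109] [436.633  276.6055] [[0.477, 0.333, 0.101], [0.495, 0.34, 0.111], [0.507, 0.346, 0.114]]
scene [427 284  12  11  35] [430.7143 289.3143] [[0.492, 0.335, 0.072], [0.506, 0.342, 0.081], [0.508, 0.346, 0.095]]
top [281 219  11  10  84] [285.7857 223.5476] [[0.496, 0.051, 0.107], [0.507, 0.061, 0.113], [0.518, 0.074, 0.12]]
top [176 222  10  14  96] [179.625  228.8958] [[0.474, 0.327, 0.058], [0.491, 0.334, 0.11], [0.505, 0.357, 0.116]]
top [176 266  13  19 192] [181.0156 274.1979] [[0.354, 0.311, 0.097], [0.376, 0.317, 0.139], [0.396, 0.329, 0.144]]
243 188 [0.5918 0.1688 0.1495]
247 262 [0.408  0.1662 0.0523]
302 262 [ 0.4102  0.0219 -0.0028]
365 257 [ 0.4267 -0.1517 -0.0001]
363 178 [ 0.4137 -0.0172  1.3536]
303 178 [0.6449 0.0234 0.0006]
445 232 [ 0.4976 -0.3672  0.023 ]
256 128 [0.7863 0.1599 0.007 ]
360 140 [ 0.749  -0.1341  0.0324]
190 220 [0.5165 0.321  0.061 ]
334 191 [ 0.5661 -0.054   0.2989]
```

View pics/c1.png

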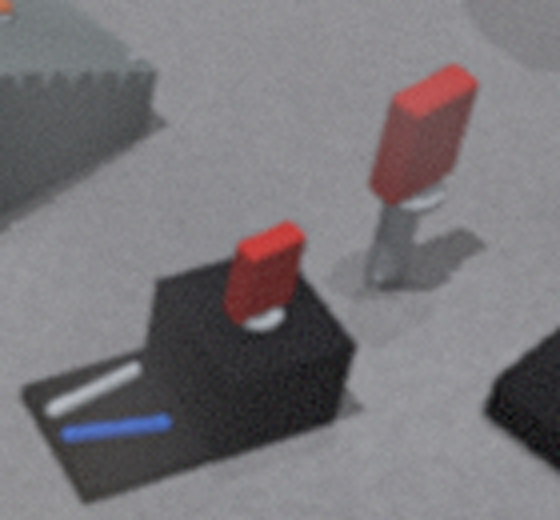

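Candidate A (scene 437,285) has its top at z ≈ 0.113 and is 33 mm wide. That matches 60+52 mm high and 34 mm wide, so A in the black holder is the key. B at (475,255) is 144 mm high and about 42 mm wide, so it is the oversize look-alike. Next, wrist views of the key and console.

```bash
python3 - <<'E'
from h import *
np.set_printoptions(precision=4,suppress=True)
R0=bot.current_orientation();m=vision.camera_model("wrist");t=bot.current_ee_pos()
print(R0); print("cam in tool", R0.T@(-m["R"].T@m["t"]-t), "\n",m["R"]@R0, m["intrinsics"][0,0])
D=R3([1,0,0],[0,0,-1])  # y=-world y
for s in (1,-1): print(s,inverse_kinematics([.49,.337,.33],R3([s,0,0],[0,0,-1])))
n=np.array([-np.sin(np.radians(28)),0,np.cos(np.radians(28))]);sx=np.array([n[2],0,-n[0]])
c=np.array([.48,-.06,.09])
for s in (1,-1):
  for h in (.2,.25,.05): print(s,h,inverse_kinematics(c+h*n,R3(s*sx,-n)))
def shot(k):
    bot.pause(.15);m=vision.camera_model("wrist");T=(bot.current_ee_pos(),bot.current_orientation());p,d=vision.grab_frame("wrist")
    np.savez(f"w{k}.npz",p=p,d=d,R=m["R"],t=m["t"],intrinsics=m["intrinsics"],tp=T[0],tR=T[1]);cv2.imwrite(f"pics/w{k}.png",p[:,:,::-1])
bot.move_pose([.45,.337,.31],D); shot("k1")
bot.move_pose([.51,.337,.31],D); shot("k2")
bot.move_pose(c+.25*n,R3(sx,-n)); shot("f1")
bot.move_pose(c+.2*n-.05*sx,R3(sx,-n)); shot("f2")
print(bot.current_time(),bot.current_joint_positions())
a=[cv2.imread(f"pics/w{k}.png") for k in ("k1","k2","f1","f2")]
cv2.imwrite("pics/m1.png",cv2.resize(np.vstack([np.hstack(a[:2]),np.hstack(a[2:])]),(800,500),interpolation=cv2.INTER_AREA))
E
cat >> h.py <<'E'
def shot(k):
    bot.pause(.15);m=vision.camera_model("wrist");T=(bot.current_ee_pos(),bot.current_orientation());p,d=vision.grab_frame("wrist")
    np.savez(f"w{k}.npz",p=p,d=d,R=m["R"],t=m["t"],intrinsics=m["intrinsics"],tp=T[0],tR=T[1]);cv2.imwrite(f"pics/w{k}.png",p[:,:,::-1])
E
```

```text
[[-0.9496  0.3134 -0.0004]
 [ 0.3134  0.9496 -0.001 ]
 [ 0.0001 -0.0011 -1.    ]]
cam in tool [ 0.0694 -0.0006 -0.1434] 
 [[ 0.0005  1.      0.0004]
 [-0.9616  0.0006 -0.2744]
 [-0.2744 -0.0002  0.9616]] 300.13661379448064
1 [ 0.5021  0.373   1.2746 -0.      1.494   2.0729]
-1 [ 0.5021  0.373   1.2746 -0.      1.494  -1.0687]
1 0.2 [-0.5114 -0.0859  2.1595  0.3793  0.6693  0.8077]
1 0.25 [-0.5669 -0.2051  2.0998  0.3408  0.8547  0.83  ]
1 0.05 [-0.3946  0.339   2.2517  1.0954  0.2044  0.1317]
-1 0.2 [-0.5114 -0.0859  2.1595  0.3793  0.6693 -2.3339]
-1 0.25 [-0.5669 -0.2051  2.0998  0.3408  0.8547 -2.3116]
-1 0.05 [-0.3946  0.339   2.2517  1.0954  0.2044 -3.0099]
5.1917 [-0.6256 -0.1213  2.2701  0.4796  0.6394  0.6073]
```

View pics/m1.png

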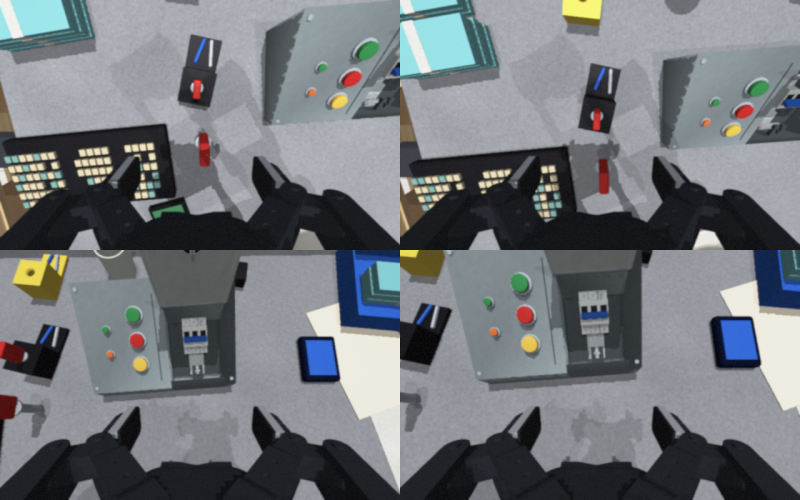

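The mosaic shows the key in the black holder (k1 full-resolution about (314,142)). It also shows the console face with the blue handle at about (310,540−400) in f1 and the steel catch below it. Now the face plane, console rectangle, handle and key from depth and colour.

```bash
python3 - <<'E'
from h import *
np.set_printoptions(precision=4,suppress=True)
th=np.radians(28)
for k in ("f1","f2"):
    f=dict(np.load(f"w{k}.npz"));P=cloud(f["d"],f);ok=f["d"]>0
    n=np.array([-np.sin(th),0,np.cos(th)]);
    sel=ok&(P[...,0]>.39)&(P[...,0]<.63)&(P[...,1]<.19)&(P[...,1]>-.17)
    off=P@n; h,e=np.histogram(off[sel],bins=400); o=e[h.argmax()]
    for it in range(4):
        q=P[sel&(abs(off-o)<.003)]; c=q.mean(0); n=np.linalg.svd(q-c,full_matrices=False)[2][2]; n*=np.sign(n[2]); off=(P-c)@n; o=0
    print(k,len(q),"n",n,"slope",np.degrees(np.arccos(n[2])),"yaw",np.degrees(np.arctan2(-n[1],-n[0])))
    M=(sel&(abs(off)<.003)).astype(np.uint8)
    B=[b for b in blobs(M,200)]; b=max(B,key=lambda b:b[1][4])
    yv=np.cross(n,[1,0,0]);yv/=np.linalg.norm(yv);xv=np.cross(yv,n)
    pts=P[M>0]; ab=np.stack([(pts-c)@xv,(pts-c)@yv],1).astype(np.float32)
    r=cv2.minAreaRect(ab); bx=cv2.boxPoints(r); print("rect",r); print(np.array([c+a*xv+bb*yv for a,bb in bx]))
    hs=cv2.cvtColor(f["p"],cv2.COLOR_RGB2HSV); bl=(abs(hs[...,0].astype(int)-112)<12)&(hs[...,1]>140)&sel&(P[...,1]<.02)
    for m_,s,cc in blobs(bl,60):
        Q=P[m_]; print("blue",s,cc,np.median(Q,0),"zmm",np.median((Q-c)@n)*1e3, cv2.minAreaRect(np.stack([(Q-c)@xv,(Q-c)@yv],1).astype(np.float32)))
    cv2.imwrite(f"mask{k}.png",M*255)
for k in ("k1","k2"):
    f=dict(np.load(f"w{k}.npz"));P=cloud(f["d"],f)
    for m_,s,cc in blobs(red(f["p"]),60):
        Q=P[m_]
        t=m_&(P[...,2]>np.percentile(Q[:,2],97)-.006)
        if .44<np.median(Q[:,0])<.54 and np.median(Q[:,1])>.25:
            u=np.argwhere(t)[:,::-1].astype(np.float32); r=cv2.minAreaRect(u); print(k,s,cc,"top",r,np.median(P[t],0), cv2.minAreaRect(P[t][:,:2].astype(np.float32)))
a=np.load("wf2.npz")["p"]; a=cv2.resize(a[0:240,60:400],None,fx=2.3,fy=2.3,interpolation=cv2.INTER_CUBIC);cv2.imwrite("pics/f2c.png",a[:,:,::-1])
E
```

```text
f1 25723 n [-0.4683 -0.0369  0.8828] slope 28.0170684758713 yaw 4.5027848839117395
rect ((0.0011832863092422485, -0.04491770267486572), (0.22873854637145996, 0.32101666927337646), 5.1377410888671875)
[[ 0.4054  0.1699  0.0499]
 [ 0.4308 -0.1501  0.05  ]
 [ 0.6321 -0.1341  0.1575]
 [ 0.6067  0.1859  0.1574]]
blue [295 135  36  13 320] [312.2281 141.7344] [ 0.5199 -0.0577  0.092 ] zmm -7.303138621737303 ((-0.0003397595137357712, -0.12123557925224304), (0.012888642027974129, 0.04721585288643837), 5.869441986083984)
f2 35173 n [-0.4683 -0.0368  0.8828] slope 28.017842455284928 yaw 4.492595759295292
rect ((0.001415848731994629, -0.04332241415977478), (0.21910132467746735, 0.3216918110847473), 4.973262786865234)
[[ 0.4054  0.1705  0.05  ]
 [ 0.43   -0.1502  0.0497]
 [ 0.6229 -0.1355  0.1526]
 [ 0.5983  0.1853  0.1529]]
blue [290  97  43  14 427] [310.904 103.356] [ 0.5188 -0.0581  0.092 ] zmm -6.91947395934685 ((0.004003873560577631, -0.11922954767942429), (0.012802970595657825, 0.04794037714600563), 4.7350287437438965)
k1 [308 127  14  33 349] [314.745  143.0487] top ((314.3790588378906, 142.91896057128906), (12.134841918945312, 30.262197494506836), 2.8624050617218018) [0.4891 0.3353 0.1126] ((0.49600717425346375, 0.33580583333969116), (0.013777200132608414, 0.045896969735622406), 87.6996841430664)
k2 [308 173  14  36 383] [314.5822 191.9295] top ((314.26641845703125, 193.56968688964844), (11.67911148071289, 27.703937530517578), 5.194429397583008) [0.4894 0.3361 0.1126] ((0.5260791182518005, 0.33336111903190613), (0.013891756534576416, 0.10410593450069427), 85.9337158203125)
```

View pics/f2c.png

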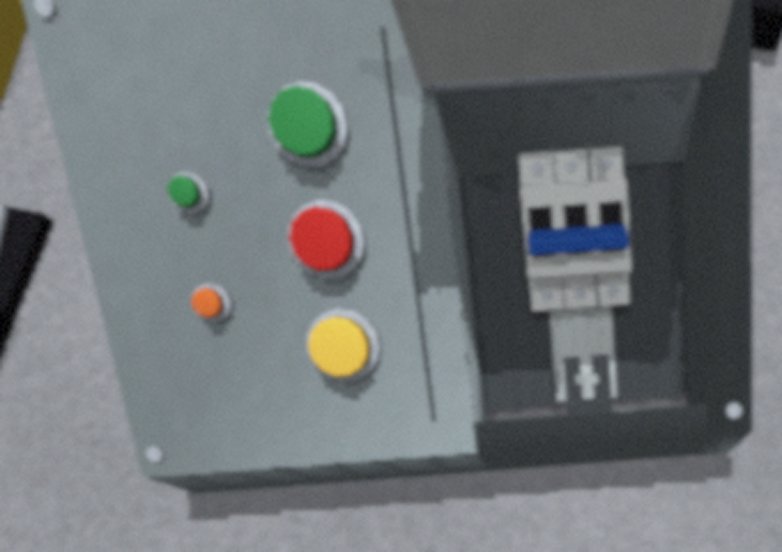

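The crop shows the blue handle in the pocket at (578,240), leaning down the slope, with the catch at (585,378) below it. The console yaw is 4.5° and the face slope 28.0°. Next I push the breaker.

```bash
cat >> h.py <<'E'
yaw=np.radians(4.5);th=np.radians(28)
XH=np.array([np.cos(yaw),np.sin(yaw),0]);YH=np.array([-np.sin(yaw),np.cos(yaw),0]);ZW=np.array([0,0,1.])
SX=XH*np.cos(th)+ZW*np.sin(th);N=-XH*np.sin(th)+ZW*np.cos(th)
F0=np.array([.4248,-.0653,.0505])
def F(x,y,z): return F0+(x*SX+y*YH+z*N)/1e3
def tool(tilt,s=1):   # tilt from face normal towards vertical, deg
    a=np.radians(tilt); z=-(N*np.cos(a)+SX*np.sin(a)); return R3(s*SX,z)
E
python3 - <<'E'
from h import *
np.set_printoptions(precision=3,suppress=True)
for tl in (0,14,28):
    R=tool(tl)
    for x in (88,112): print(tl,x,inverse_kinematics(F(x,0,-14)-.011*R[:,0],R))
R=tool(28)
for p in (F(88,0,80),F(88,0,250),F(174,0,0)+.07*XH+.25*ZW,F(174,0,0)+.07*XH+.1*ZW,F(66,0,5)): print(inverse_kinematics(p,R))
E
```

```text
0 88 [-0.378  0.534  2.208  1.785  0.213 -0.628]
0 112 [-0.352  0.512  2.15   1.421  0.2   -0.233]
14 88 [-0.298  0.497  2.008  0.221  0.418  1.002]
14 112 [-0.28   0.49   1.95   0.185  0.479  1.057]
28 88 [-0.238  0.54   1.809 -0.     0.793  1.254]
28 112 [-0.225  0.541  1.749 -0.     0.851  1.267]
[-0.26   0.37   1.805 -0.     0.967  1.232]
[-0.329  0.068  1.738  0.     1.336  1.164]
[-0.165  0.437  1.036  0.     1.669  1.327]
[-0.165  0.528  1.279  0.     1.334  1.327]
[-0.249  0.513  1.845 -0.     0.784  1.243]
```

```bash
python3 - <<'E'
from h import *
np.set_printoptions(precision=4,suppress=True)
R=tool(14); T=lambda x,z:F(x,0,z)-.011*R[:,0]
bot.close_gripper()
bot.move_pose(T(80,60),R)
hit=bot.move_straight(T(87,-14),rate=.08,contact_N=8); print("down",hit)
h=bot.move_straight(T(116,-14),rate=.04,contact_N=14); 
p=bot.current_ee_pos()+.011*R[:,0]-F0; print(h,p@SX,p@N,bot.current_contact_force())
bot.move_straight(T(95,-14),rate=.08)
bot.move_straight(T(80,60),rate=.12)
shot("b1"); f=dict(np.load("wb1.npz"));print(bot.current_time())
bot.move_pose(F(60,0,160),R); shot("b2"); print(bot.current_time())
for k in("b1","b2"):
    f=dict(np.load(f"w{k}.npz"));P=cloud(f["d"],f);hs=cv2.cvtColor(f["p"],cv2.COLOR_RGB2HSV);q=P-F0
    bl=(abs(hs[...,0].astype(int)-112)<12)&(hs[...,1]>140)&(abs(q@YH)<.05)&(f["d"]>0)
    for m,s,c in blobs(bl,60): Q=q[m]; print(k,s,[np.percentile(Q@a,[3,50,97])*1e3 for a in (SX,YH,N)])
a=np.hstack([cv2.imread(f"pics/w{k}.png") for k in("b1","b2")]);cv2.imwrite("pics/m2.png",cv2.resize(a,(800,250),interpolation=cv2.INTER_AREA))
E
```

```text
down False
True 0.09867764285708791 -0.013671005770396871 [-0.5371 -0.1168 -0.6322]
9.4417
10.1167
b1 [ 276  129   76   21 1479] [array([101.9877, 108.5627, 111.37  ]), array([-22.7935,   0.0813,  22.6361]), array([-18.1702,  -6.3066,  -4.2548])]
b2 [288  89  53  16 730] [array([ 98.619 , 107.6123, 111.4644]), array([-22.6017,  -0.5503,  21.9199]), array([-18.9405,  -6.2402,  -4.0254])]
```

View pics/m2.png

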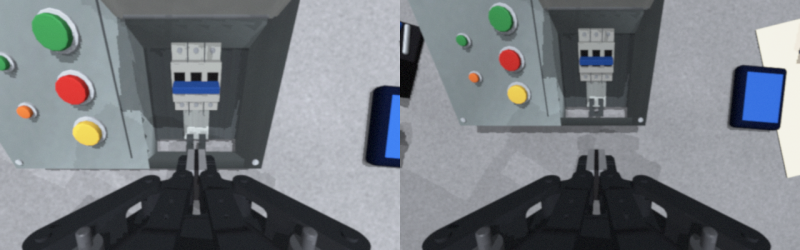

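b1 and b2 show the handle standing roughly upright (x ≈ 108), so it is only halfway on. The push stopped early on a force transient. I'll push again with a higher threshold.

```bash
python3 - <<'E'
from h import *
np.set_printoptions(precision=4,suppress=True)
R=tool(14); T=lambda x,z:F(x,0,z)-.011*R[:,0]
bot.move_pose(T(80,40),R)
bot.move_straight(T(90,-14),rate=.1,contact_N=12)
for x in (96,100,103,106,109,111,113,115):
    h=bot.move_straight(T(x,-14),rate=.04,contact_N=25)
    p=bot.current_ee_pos()+.011*R[:,0]-F0; f=bot.current_contact_force();print(x,h,p@SX*1e3,p@N*1e3,f@SX,f@YH,f@N)
    if h or f@SX<-12: break
bot.move_straight(T(x-12,-13),rate=.1)
bot.move_straight(T(80,50),rate=.15)
shot("b3"); f=dict(np.load("wb3.npz"));print(bot.current_time())
for k in("b3",):
    f=dict(np.load(f"w{k}.npz"));P=cloud(f["d"],f);hs=cv2.cvtColor(f["p"],cv2.COLOR_RGB2HSV);q=P-F0
    bl=(abs(hs[...,0].astype(int)-112)<12)&(hs[...,1]>140)&(abs(q@YH)<.05)&(f["d"]>0)
    for m,s,c in blobs(bl,60): Q=q[m]; print(k,s,[np.percentile(Q@a,[3,50,97])*1e3 for a in (SX,YH,N)])
E
```

```text
96 False 96.61142553962469 -13.703719040309359 -0.6389564652707829 -0.07472631231559484 -0.1835579007997532
100 False 99.94675819937157 -13.919568008502372 -1.2252915920387861 0.23517267859287494 1.251468672030352
103 False 102.77469128001263 -13.95054550183395 -1.9527439466928913 1.2382887166712266 3.477680244189677
106 False 106.0892450277533 -14.030998146255074 -1.8480082946031469 1.478127356642884 1.5869579721807898
109 False 109.3260168554601 -14.074818240493329 -1.4546807342457604 1.4073705676848878 0.19770113189605654
111 False 111.15542671252253 -14.051942271219156 -3.5691544798360306 0.7460930566576591 0.37469647254138483
113 False 111.4866059045947 -13.878638477512105 -9.179940267145495 -2.043839137892326 0.17144505256630982
115 False 111.79408865521232 -13.74230714040716 -16.57370050401551 -6.116786033574623 2.3811599785406043
14.475
b3 [ 273  123   81   18 1259] [array([109.6009, 117.2134, 120.9959]), array([-22.8452,  -0.1079,  22.5498]), array([-18.2206,  -7.3363,  -5.1547])]
```

The handle hit its hard stop at x ≈ 111.6 with the force rising. Its top is now at x ≈ 117, z ≈ −7, which is fully on. Next the cover.

```bash
cat > cover.py <<'E'
from h import *
np.set_printoptions(precision=4,suppress=True)
R=tool(28); H=F(174,0,3); r=.108
def T(deg,gap=0):
    t=np.radians(deg); e=-SX*np.cos(t)+N*np.sin(t); no=N*np.cos(t)+SX*np.sin(t)
    return H+r*e+(.0015+gap+.011*abs(np.sin(t-th)))*no
if __name__=="__main__":
    bot.move_pose(F(60,0,0)+.30*ZW,R)
    s=T(120,.03)
    bot.move_straight(np.array([s[0],s[1],.35]),rate=.25)
    bot.move_straight(s,rate=.25)
    for d in list(range(114,3,-10)):
        h=bot.move_straight(T(d),rate=.13,contact_N=25)
        if h: print("stop at",d,bot.current_contact_force()); break
    for g in (0,-.002,-.004,-.006):
        h=bot.move_straight(T(0,g),rate=.04,contact_N=20); f=bot.current_contact_force();print(g,h,(bot.current_ee_pos()-T(0))@N*1e3,f@N)
        if h or f@N>10: break
    bot.move_straight(T(0,.06)+.03*XH,rate=.2)
    print(bot.current_time())
E
python3 - <<'E'
from cover import *
for d in range(120,-1,-20): print(d,T(d),inverse_kinematics(T(d),R))
E
python3 cover.py
```

```text
120 [ 0.5928 -0.0521  0.2423] [-0.188   0.4409  1.4075  0.      1.2933  1.3043]
100 [ 0.5546 -0.0551  0.2412] [-0.2061  0.3885  1.501   0.      1.2522  1.2861]
80 [ 0.5183 -0.0579  0.2262] [-0.2259  0.3543  1.6053 -0.      1.182   1.2664]
60 [ 0.4891 -0.0602  0.1983] [-0.2438  0.3494  1.7072 -0.      1.085   1.2485]
40 [ 0.472  -0.0616  0.161 ] [-0.2553  0.3805  1.7905 -0.      0.9706  1.237 ]
20 [ 0.4695 -0.0618  0.1228] [-0.257   0.4384  1.8371 -0.      0.866   1.2352]
0 [ 0.4784 -0.0611  0.09  ] [-0.2509  0.5035  1.8466 -0.      0.7915  1.2414]
0 False 0.05258721944427311 0.20448143845157593
-0.002 False -2.011651164134455 0.9506334856968701
-0.004 False -3.097234561595329 26.97811866858499
21.8167
```

The cover is shut, with hard contact at the face. Now wrist shots of the stud from two places.

```bash
python3 - <<'E'
from h import *
np.set_printoptions(precision=4,suppress=True)
S=F(32,0,8.5)
for i,(dy,tl) in enumerate([(0,0),(25,0)]):
    R=tool(tl); bot.move_pose(S+.11*N+dy/1e3*YH,R); shot(f"s{i}")
    f=dict(np.load(f"ws{i}.npz"));P=cloud(f["d"],f);u,v=project(S,f)[0].astype(int);print(u,v,((P[v-40:v+40:10,u]-F0)@N)*1e3)
print(bot.current_time())
a=[]
for i in (0,1):
    f=dict(np.load(f"ws{i}.npz"));u,v=project(S,f)[0].astype(int);print(u,v);v0=max(v-50,0);u0=max(u-50,0);a.append(cv2.resize(f["p"][v0:v0+100,u0:u0+100],(400,400),interpolation=cv2.INTER_CUBIC));print(u0,v0)
cv2.imwrite("pics/s.png",np.hstack(a)[:,:,::-1])
E
```

```text
313 199 [4.4877 4.557  3.9939 2.7324 2.658  7.7931 4.8358 0.855 ]
341 199 [ 5.3198  4.6792  4.8839  2.5576  2.5519  8.4214  4.1843 -0.2676]
23.5333
313 199
263 149
341 199
291 149
```

View pics/s.png

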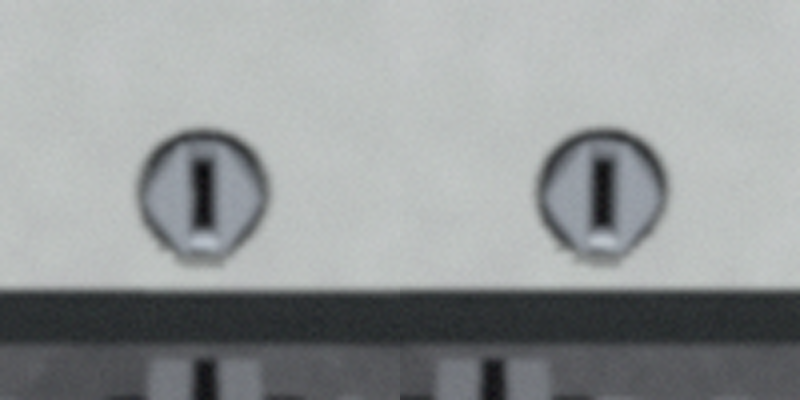

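s0 and s1 show the stud head at crop (203,200), full-resolution about (314,199), with the slot running up the slope. I'll measure it by casting the hole outline and slot edges onto their planes, and measure the key the same way.

```bash
python3 - <<'E'
from h import *
np.set_printoptions(precision=2,suppress=True)
def circ(q):
    A=np.c_[2*q,np.ones(len(q))];s=np.linalg.lstsq(A,(q**2).sum(1),rcond=None)[0];return s[:2],np.sqrt(s[2]+s[:2]@s[:2])
for i in (0,1):
    f=dict(np.load(f"ws{i}.npz"));u,v=project(F(32,0,8.5),f)[0].astype(int)
    g=cv2.cvtColor(f["p"],cv2.COLOR_RGB2GRAY)[v-20:v+20,u-22:u+22]; g=cv2.resize(g,None,fx=8,fy=8,interpolation=cv2.INTER_CUBIC)
    cov=np.median(g); M=(g<.72*cov).astype(np.uint8)
    # outer contour of hole (upper part)
    pts=[]
    cx,cy=g.shape[1]/2+4,g.shape[0]/2-4
    for a in np.radians(np.arange(-200,21,4)):
        rr=np.arange(190,60,-1); x=(cx+rr*np.cos(a));y=(cy+rr*np.sin(a));ok=(x>=0)&(x<g.shape[1])&(y>=0)&(y<g.shape[0])
        w=np.where(M[y[ok].astype(int),x[ok].astype(int)])[0]
        if len(w): pts.append((x[ok][w[0]],y[ok][w[0]]))
    P=np.array([onplane((x+.5)/8-.5+u-22,(y+.5)/8-.5+v-20,f,F(0,0,4.5),N)-F0 for x,y in pts]); q=np.c_[P@SX,P@YH]*1e3
    c,r=circ(q); e=np.abs(np.hypot(*(q-c).T)-r); c,r=circ(q[e<1]); print("hole",c,r,(e<1).sum(),len(q))
    B=min((b for b in blobs(g<.3*cov,300)),key=lambda b:np.hypot(b[2][0]-cx,b[2][1]-cy)); 
    ys,xs=np.where(B[0]); rct=cv2.minAreaRect(np.c_[xs,ys].astype(np.float32)); 
    for z in (8.5,2.5):
        w=[onplane((x+.5)/8-.5+u-22,(y+.5)/8-.5+v-20,f,F(0,0,z),N)-F0 for x,y in [B[2],(B[2][0],ys.min()),(B[2][0],ys.max())]]; print("slot z",z,[(p@SX*1e3).round(2) for p in w],w[0]@YH*1e3)
    x0=xs[ys<np.percentile(ys,30)].mean();x1=xs[ys>np.percentile(ys,70)].mean()
    print("slot px tilt deg",rct, np.degrees(np.arctan((x0-x1)/(.5*np.ptp(ys)))) )
for k in("k1","k2"):
    f=dict(np.load(f"w{k}.npz"))
    Q=[b for b in blobs(red(f["p"]),60) if 300<b[2][0]<330 and b[2][1]<235]
    M=Q[0][0]; ys,xs=np.where(M); print(k,Q[0][1])
    # edge columns of the top face per row
    hs=f["p"][...,0].astype(int)
    for y in range(ys.min(),ys.max()+1,3): print(y,xs[ys==y].min(),xs[ys==y].max(),hs[y,314],end=' | ')
    print()
    print("rowprofile R at u=314",hs[ys.min()-4:ys.max()+5,314])
E
```

```text
hole [33.74 -0.25] 13.821211016696479 53 53
slot z 8.5 [np.float64(34.49), np.float64(41.24), np.float64(27.35)] -0.22928973582309378
slot z 2.5 [np.float64(32.88), np.float64(39.79), np.float64(25.57)] -0.21952624249449482
slot px tilt deg ((181.5, 147.5), (123.0, 27.0), 90.0) -1.3592463286995229
hole [33.52 -0.23] 14.058686330049923 50 50
slot z 8.5 [np.float64(34.4), np.float64(41.16), np.float64(27.38)] 0.029412412697077395
slot z 2.5 [np.float64(32.8), np.float64(39.73), np.float64(25.61)] -0.5415396634526116
slot px tilt deg ((181.5, 146.0), (122.0, 27.0), 90.0) 0.8394088482537647
k1 [308 127  14  33 349]
127 311 319 134 | 130 310 321 236 | 133 311 320 234 | 136 311 320 221 | 139 311 319 207 | 142 311 319 208 | 145 310 319 207 | 148 309 319 206 | 151 308 320 200 | 154 308 320 201 | 157 309 319 152 | 
rowprofile R at u=314 [ 56  51  56  86 134 187 224 236 241 239 234 228 224 221 218 213 207 210
 208 208 206 208 207 207 205 206 205 204 200 202 201 201 198 185 152 102
  54  26  19  15  21]
k2 [308 173  14  36 383]
173 312 317 75 | 176 310 320 117 | 179 312 319 122 | 182 311 319 185 | 185 311 319 195 | 188 311 319 192 | 191 311 319 196 | 194 308 320 203 | 197 308 321 211 | 200 308 320 212 | 203 308 320 211 | 206 308 320 199 | 
rowprofile R at u=314 [ 32  37  31  42  75  98 114 117 117 118 122 144 172 185 192 197 195 198
 195 192 198 196 196 199 204 203 206 210 211 211 213 212 211 211 211 210
 208 199 162 107  61  95 139 154]
```

```bash
python3 - <<'E'
from h import *
from scipy.spatial.transform import Rotation as Ro
np.set_printoptions(precision=3,suppress=True)
for tl in (0,3):
  for s in (1,-1):
    for z in (62,56):
      for a in (0,45,90,98):
        R=tool(tl,s)@Ro.from_euler('z',a,degrees=True).as_matrix(); print(tl,s,z,a,inverse_kinematics(F(33.5,-.25,8.5+z-6),R))
yk=np.radians(4);
D=R3([np.cos(yk),-np.sin(yk),0],[0,0,-1])
bot.open_gripper()
c=np.array([.490,.336])
bot.move_pose([.490,.336,.25],D)
bot.move_straight([.490,.336,.222],rate=.1)
shot("q1"); bot.move_straight([.490,.356,.222]); shot("q2"); print(bot.current_time(),bot.current_joint_positions())
a=[]
for k in("q1","q2"):
    f=dict(np.load(f"w{k}.npz"));P=cloud(f["d"],f);u,v=project([.49,.336,.112],f)[0].astype(int);print(u,v)
    M=red(f["p"]); B=[b for b in blobs(M,100) if abs(b[2][0]-u)<40 and abs(b[2][1]-v)<60]
    for b in B:
        Q=P[b[0]];Q=Q[Q[:,2]>.105]; r=cv2.minAreaRect(Q[:,:2].astype(np.float32)); print(b[1],b[2],np.median(Q[:,2]),r)
    a.append(cv2.resize(f["p"][v-50:v+50,u-50:u+50],(400,400),interpolation=cv2.INTER_CUBIC))
cv2.imwrite("pics/q.png",np.hstack(a)[:,:,::-1])
E
```

```text
0 1 62 0 [-0.5    0.355  2.328  1.424  0.262 -0.371]
0 1 62 45 [-0.5    0.355  2.328  1.424  0.262  0.415]
0 1 62 90 [-0.5    0.355  2.328  1.424  0.262  1.2  ]
0 1 62 98 [-0.5    0.355  2.328  1.424  0.262  1.34 ]
0 1 56 0 [-0.494  0.374  2.329  1.503  0.258 -0.448]
0 1 56 45 [-0.494  0.374  2.329  1.503  0.258  0.338]
0 1 56 90 [-0.494  0.374  2.329  1.503  0.258  1.123]
0 1 56 98 [-0.494  0.374  2.329  1.503  0.258  1.263]
0 -1 62 0 [-0.5    0.355  2.328  1.424  0.262  2.771]
0 -1 62 45 [-0.5    0.355  2.328  1.424  0.262 -2.727]
0 -1 62 90 [-0.5    0.355  2.328  1.424  0.262 -1.942]
0 -1 62 98 [-0.5    0.355  2.328  1.424  0.262 -1.802]
0 -1 56 0 [-0.494  0.374  2.329  1.503  0.258  2.694]
0 -1 56 45 [-0.494  0.374  2.329  1.503  0.258 -2.804]
0 -1 56 90 [-0.494  0.374  2.329  1.503  0.258 -2.018]
0 -1 56 98 [-0.494  0.374  2.329  1.503  0.258 -1.879]
3 1 62 0 [-0.47   0.339  2.283  1.017  0.262  0.064]
3 1 62 45 [-0.47   0.339  2.283  1.017  0.262  0.849]
3 1 62 90 [-0.47   0.339  2.283  1.017  0.262  1.635]
3 1 62 98 [-0.47   0.339  2.283  1.017  0.262  1.774]
3 1 56 0 [-0.465 
[... 299 characters left out ...]
-2.292]
3 -1 62 90 [-0.47   0.339  2.283  1.017  0.262 -1.507]
3 -1 62 98 [-0.47   0.339  2.283  1.017  0.262 -1.367]
3 -1 56 0 None
3 -1 56 45 [-0.465  0.358  2.284  1.08   0.25  -2.352]
3 -1 56 90 [-0.465  0.358  2.284  1.08   0.25  -1.567]
3 -1 56 98 [-0.465  0.358  2.284  1.08   0.25  -1.427]
27.1667 [ 0.529  0.475  1.408 -0.     1.259  2.17 ]
313 198
[306 171  17  47 672] [313.911 195.046] 0.11259205650730318 ((0.4903034567832947, 0.33567240834236145), (0.013462812639772892, 0.033404186367988586), 85.84642791748047)
335 196
[326 169  19  47 754] [335.357 192.871] 0.11246510071821514 ((0.5166289806365967, 0.3383317291736603), (0.08646608144044876, 0.01698731631040573), 4.869043827056885)
```

View pics/q.png

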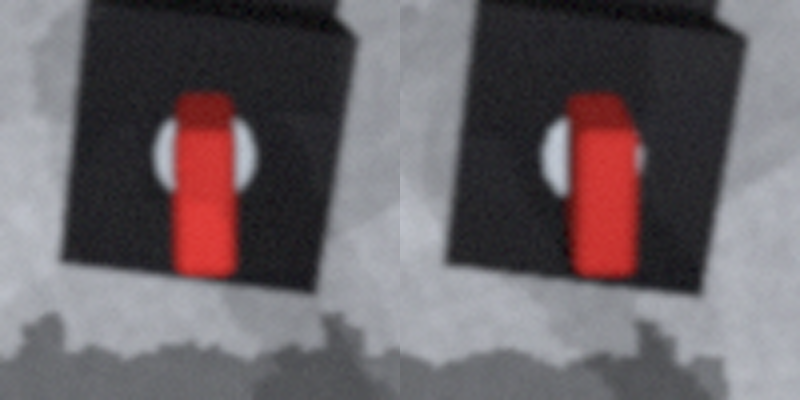

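q1 shows the key's top face at crop (204,202), full-resolution about (313.9,198.4), lined up with the tool. It is the right size: 33.4 × 13.5 mm, top at 0.1125. I'll grasp it and move to the stud.

```bash
python3 - <<'E'
from h import *
np.set_printoptions(precision=4,suppress=True)
f=dict(np.load("wq1.npz")); a=onplane(263+204.5/4-.5,148+202.5/4-.5,f,[0,0,.1125],ZW)
f2=dict(np.load("wq2.npz")); r1=ray(263+204.5/4-.5,148+202.5/4-.5,f); r2=ray(285+204.5/4-.5,146+202.5/4-.5,f2)
print("key",a,tri([r1,r2])); k=np.array([(a[0]+.4903)/2,(a[1]+.3357)/2]); print(k)
f0=dict(np.load("ws0.npz")); print(project(F(33,-.25,8.5),f0),project(F(33,-.25,4.5),f0))
yk=np.radians(4.15); D=R3([np.cos(yk),-np.sin(yk),0],[0,0,-1])
bot.move_straight([*k,.17],frame=D,rate=.15)
bot.move_straight([*k,.0705],rate=.12,contact_N=15)
print(bot.current_ee_pos()); bot.close_gripper(); print(bot.current_finger_gap(),bot.current_gripper_force(),bot.current_ee_pos())
np.save("grasp.npy",np.r_[bot.current_ee_pos(),bot.current_orientation().ravel()])
bot.move_straight([*k,.25],rate=.2); print(bot.current_finger_gap(),bot.current_contact_force(),bot.current_time())
R=tool(0); bot.move_pose(F(33,-.25,8.5+60+40),R); print(bot.current_time(),bot.current_joint_positions())
shot("h1"); p,d=vision.grab_frame("scene"); 
a=np.hstack([cv2.resize(p[130:330,270:510],(480,400)),np.load("wh1.npz")["p"][:,160:480]]); cv2.imwrite("pics/h.png",a[:,:,::-1])
E
```

```text
key [0.4907 0.3356 0.1125] (array([0.4892, 0.3357, 0.1068]), [6.039985631059054e-05, 6.039985631070417e-05])
[0.4905 0.3356]
[[313.412  198.4852]] [[313.4201 197.2957]]
[0.4909 0.336  0.0712]
0.01375113844992592 58.63321244716644 [0.4906 0.3356 0.0706]
0.013069264052158058 [ 0.4138 -0.6303 -0.7453] 30.3667
32.225 [-0.5445  0.2137  2.3126  0.9452  0.3454  0.0891]
```

View pics/h.png

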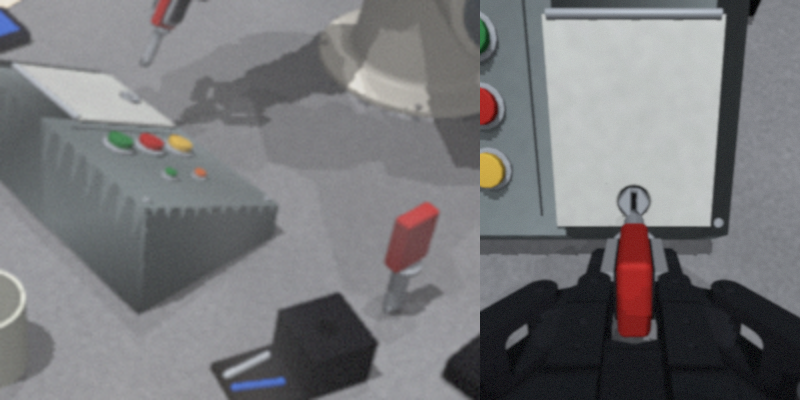

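The key is held straight, its shank in line with the stud at (633,201), and the holder is empty. Inserting now.

```bash
cat >> h.py <<'E'
def st(tag):
    p=bot.current_ee_pos()-F0;f=bot.current_contact_force();z=p@N*1e3-60
    print(tag,"x %.2f y %.2f tipz %.2f | F x %.1f y %.1f n %.1f"%(p@SX*1e3,p@YH*1e3,z,f@SX,f@YH,f@N),"Mn %.2f"%(bot.current_moment()@N)); return z,f@N
def TP(x,y,z): return F(x,y,z+60)
E
python3 - <<'E'
from h import *
R=tool(0)
bot.move_straight(TP(33,-.25,14),frame=R,rate=.08); st("above")
h=bot.move_straight(TP(33,-.25,1),rate=.02,contact_N=3); st(h)
bot.pause(.1); st("settled")
print(bot.current_time())
E
```

```text
above x 32.89 y -0.04 tipz 14.03 | F x -0.9 y -0.7 n -0.2 Mn 0.01
True x 33.02 y 0.09 tipz 2.27 | F x 0.9 y 0.3 n -0.5 Mn -0.00
settled x 32.88 y 0.08 tipz 2.31 | F x -0.2 y 1.2 n -0.7 Mn 0.00
33.7417
```

The tip dropped to slot-bottom depth (8.5−6 ≈ 2.5), so it is in the slot. Press and turn next.

```bash
python3 - <<'E'
from h import *
from scipy.spatial.transform import Rotation as Ro
R=tool(0); x,y=33,0
for z in (0,-1.5,-2.7,-3.6):
    h=bot.move_straight(TP(x,y,z),rate=.03,contact_N=20); z0,fn=st((z,h))
    if h or fn>11: break
print(bot.current_time())
if fn>4:
    zt=min(z0,-2.5)-.3
    for a in (15,30,45,60,75,88,93):
        h=bot.move_straight(TP(x,y,zt),frame=R@Ro.from_euler('z',a,degrees=True).as_matrix(),rate=.02); st((a,h))
        if abs(bot.current_moment()@N)>1.2: break
    print(bot.current_time())
E
```

```text
(0, False) x 32.93 y 0.05 tipz 0.09 | F x 0.9 y 1.4 n 4.3 Mn 0.01
(-1.5, False) x 32.92 y 0.08 tipz -1.45 | F x -0.4 y 1.3 n 5.6 Mn 0.01
(-2.7, False) x 32.94 y 0.06 tipz -2.63 | F x -0.6 y 1.3 n 6.3 Mn -0.06
(-3.6, False) x 32.92 y 0.08 tipz -3.50 | F x -0.0 y 1.1 n 6.8 Mn -0.01
34.7417
(15, False) x 32.90 y 0.03 tipz -3.66 | F x -0.5 y 1.4 n 6.5 Mn -0.04
(30, False) x 32.86 y 0.03 tipz -3.68 | F x -0.2 y 0.0 n 7.4 Mn -0.01
(45, False) x 32.78 y -0.01 tipz -3.67 | F x -1.3 y 1.1 n 8.2 Mn -0.03
(60, False) x 32.72 y -0.02 tipz -3.66 | F x -2.5 y 0.5 n 7.5 Mn -0.04
(75, False) x 32.63 y -0.00 tipz -3.66 | F x -1.6 y 0.4 n 6.4 Mn 0.01
(88, False) x 32.57 y 0.05 tipz -3.65 | F x -1.8 y 1.8 n 8.3 Mn -0.07
(93, False) x 32.55 y 0.07 tipz -3.65 | F x -1.8 y 0.4 n 7.5 Mn 0.02
37.4083
```

```bash
python3 - <<'E'
from h import *
from scipy.spatial.transform import Rotation as Ro
R=tool(0); x,y=33,0
h=bot.move_straight(TP(x,y,-4.3),rate=.02,contact_N=15); st(h)
rz=lambda a:R@Ro.from_euler('z',a,degrees=True).as_matrix()
for a in (96,99,102,105,108):
    bot.move_straight(TP(x,y,-4.3),frame=rz(a),rate=.02); st(a)
    if abs(bot.current_moment()@N)>.35: break
print(a,bot.current_time())
# rise while aligned, watch where the stud force ends
for z in (-3,-1,0,1,2,3):
    bot.move_straight(TP(x,y,z),rate=.03); st(("up",z))
# test: turn back lightly, the catch should hold
for b in (90,82,76):
    bot.move_straight(TP(x,y,1.2),frame=rz(b),rate=.02); st(("back",b))
    if abs(bot.current_moment()@N)>.25: break
print(b,bot.current_time())
E
```

```text
False x 32.55 y 0.11 tipz -4.09 | F x -2.1 y 0.2 n 11.4 Mn 0.06
96 x 32.53 y 0.09 tipz -4.08 | F x -2.4 y 0.7 n 10.8 Mn 0.00
99 x 32.55 y 0.11 tipz -4.08 | F x -2.8 y 0.5 n 10.7 Mn 0.07
102 x 32.51 y 0.14 tipz -4.09 | F x -2.0 y 1.2 n 11.4 Mn 0.09
105 x 32.45 y 0.18 tipz -4.08 | F x -3.5 y 1.2 n 11.2 Mn 0.25
108 x 32.45 y 0.33 tipz -4.05 | F x -2.4 y 2.1 n 11.7 Mn 0.21
108 38.9083
('up', -3) x 32.47 y 0.32 tipz -2.81 | F x -2.5 y 2.4 n 5.8 Mn 0.22
('up', -1) x 32.49 y 0.30 tipz -0.84 | F x -1.9 y 2.9 n 4.9 Mn 0.28
('up', 0) x 32.49 y 0.29 tipz 0.10 | F x -3.7 y 2.5 n 3.6 Mn 0.25
('up', 1) x 32.60 y 0.26 tipz 1.00 | F x -4.2 y 2.9 n 0.2 Mn 0.20
('up', 2) x 32.68 y 0.02 tipz 2.08 | F x -5.9 y 0.9 n 3.2 Mn 0.09
('up', 3) x 32.75 y -0.10 tipz 3.07 | F x -5.6 y 0.9 n 1.1 Mn 0.03
('back', 90) x 32.97 y -0.27 tipz 1.24 | F x -4.8 y -0.1 n 2.8 Mn -0.01
('back', 82) x 33.04 y -0.31 tipz 1.26 | F x -4.2 y 0.2 n 2.5 Mn -0.05
('back', 76) x 33.05 y -0.36 tipz 1.25 | F x -5.3 y -0.0 n 2.6 Mn -0.01
76 41.425
```

The stop was felt at about 105° of key turn. On the way up the spring force ended at tip z ≈ 1, so the stud sits 1.5 mm in, which matches the catch. I'll withdraw and check the slot.

```bash
python3 - <<'E'
from h import *
from scipy.spatial.transform import Rotation as Ro
R=tool(0); x,y=33,0
rz=lambda a:R@Ro.from_euler('z',a,degrees=True).as_matrix()
bot.move_straight(TP(x,y,2),frame=rz(88),rate=.03)
bot.move_straight(TP(x,y,16),rate=.06); st("out")
bot.move_straight(TP(x,y,50),frame=R,rate=.15)
shot("v1"); print(bot.current_time(), bot.current_finger_gap())
f=dict(np.load("wv1.npz"));P=cloud(f["d"],f);u,v=project(F(33,0,7),f)[0].astype(int)
q=(P-F0)@N*1e3; print(np.median(q[v-6:v+6,u+14:u+24]),[np.median(q[v-60:v-50,u-20:u+20]),np.median(q[v-100:v-90,u-20:u+20])])
cv2.imwrite("pics/v.png",cv2.resize(f["p"][max(v-60,0):v+60,u-60:u+60],(600,600),interpolation=cv2.INTER_CUBIC)[:,:,::-1])
E
```

```text
out x 33.82 y -0.43 tipz 16.01 | F x -0.2 y 0.0 n -0.5 Mn 0.06
44.05 0.013145039602179635
4.2936034826390905 [np.float64(4.413268456496079), np.float64(4.584355491641217)]
```

View pics/v.png

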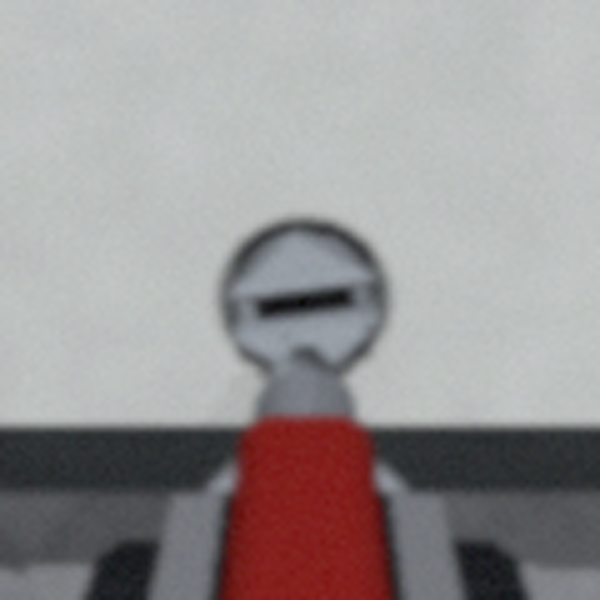

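The slot now lies across the slope at (305,300), about 5° short of 90°, which is the catch limit I turned it back against. The cover is flat at z = 4.4 mm. Returning the key.

```bash
python3 - <<'E'
from h import *
np.set_printoptions(precision=4,suppress=True)
g=np.load("grasp.npy");p=g[:3];D=g[3:].reshape(3,3)
bot.move_straight(TP(33,0,110),rate=.2)
bot.move_pose([p[0],p[1],.25],D)
bot.move_straight([p[0],p[1],.135],rate=.15)
h=bot.move_straight([p[0],p[1],.075],rate=.06,contact_N=8); print(h,bot.current_ee_pos(),bot.current_contact_force())
h2=bot.move_straight([p[0],p[1],.0700],rate=.02,contact_N=5); print(h2,bot.current_ee_pos(),bot.current_contact_force(),bot.current_time())
E
```

```text
False [0.4908 0.3357 0.0754] [-0.1886 -0.8304 -0.534 ]
True [0.4909 0.3358 0.0706] [-1.0439  0.0851  8.1105] 48.5667
```

The key is seated at the original height (0.0706). Releasing, retreating and checking everything by the numbers.

```bash
python3 - <<'E'
from h import *
np.set_printoptions(precision=4,suppress=True)
g=np.load("grasp.npy");p=g[:3]
bot.open_gripper(); bot.pause(.2)
bot.move_straight([p[0],p[1],.18],rate=.12); bot.move_straight([p[0],p[1],.222],rate=.15)
shot("e1"); f=dict(np.load("we1.npz"));P=cloud(f["d"],f)
for b in blobs(red(f["p"]),100):
    Q=P[b[0]];Q=Q[Q[:,2]>.105]
    if len(Q)>50 and abs(np.median(Q[:,1])-.336)<.05: print("key",b[1],b[2],np.median(Q[:,2]),cv2.minAreaRect(Q[:,:2].astype(np.float32)))
bot.move_pose([.35,.45,.3],bot.current_orientation())
for n in("scene","top"):
    a,d=vision.grab_frame(n);o=np.load(n+"0.npz");m=vision.camera_model(n);df=np.abs(a.astype(int)-o["p"]).max(2)
    for nm,X in (("reader",[.498,-.367,.022]),("radio",[.749,-.134,.03]),("mug",[.78,.16,.08]),("B",[.376,.317,.14]),("holder",[.51,.335,.06])):
        u,v=project(X,m)[0].astype(int); w=df[v-15:v+15,u-15:u+15]; print(n,nm,u,v,(w>50).mean().round(3))
    if n=="top":
        q=cloud(d,m)-F0; x,y,z=q@SX*1e3,q@YH*1e3,q@N*1e3; s=(x>60)&(x<160)&(abs(y)<50)&(abs(z)<60)&(d>0); print("cover z",np.percentile(z[s],[5,50,95]))
print(bot.current_time(),bot.current_contact_force())
E
```

```text
key [305 170  18  47 680] [313.0706 194.6191] 0.1124666027721644 ((0.5165700912475586, 0.33399730920791626), (0.01335543766617775, 0.08586117625236511), 86.1125259399414)
key [ 325  274   23   67 1186] [335.3862 307.903 ] 0.14033381499184366 ((0.46266651153564453, 0.32253962755203247), (0.19341310858726501, 0.01707150600850582), 0.42116767168045044)
scene reader 261 143 0.0
scene radio 213 216 0.0
scene mug 256 287 0.0
scene B 475 234 0.0
scene holder 424 295 0.0
top reader 444 231 0.0
top radio 359 140 0.0
top mug 252 122 0.0
top B 180 274 0.0
top holder 184 222 0.0
cover z [0.2626 4.006  7.7081]
52.0667 [-0.7094 -0.0733 -0.5294]
```

The key is upright in its holder, nothing else has moved, and the cover is flat and held. Handing in.

```bash
python3 -c "
from rig import workorder
print(workorder.finish_job())"
```

```text
the job is handed in; nothing more can be done
None
```

The job is handed in at about 52 s: breaker fully on, cover shut, stud turned and held in its catch, key back in its holder, and the card reader, radio and mug not moved.

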